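Dock the refill tub along the ledge

ROBOT

A 6-joint arm with a two-finger parallel gripper is mounted at the origin on the work surface. World frame = base frame: x ahead of the robot, y to its left, z up, the work surface at z = 0. Lengths are in m, angles in rad, forces in N, time in s.
With the tool pointing down it reaches from about 0.3 to 0.875 m from the base axis. Payload 6.4 kg.
Tool frame: the origin (TCP) lies midway between the tips of the shut fingers; the grasp point (between the pads) lies 19 mm behind it (ctrl.tcp_to_grasp is the distance from the TCP to the grasp point, in m); z points along the fingers, y is the direction in which the jaws open and shut (so a half turn about z gives the same grasp; the last joint's range is limited). The gripper opens to 85 mm and grips with 20 to 120 N. Pads are 22 mm wide; open, the fingers measure 114 mm over their backs; the gripper's body (76 mm by 85 mm) begins 54 mm behind the grasp point. The pads swing forward as they close: fully open they stand 13 mm farther back than shut.
Start: joints at [-1.491, 0.181, 1.607, -0, 1.354, -0.206], TCP at [0.162, -0.552, 0.231] pointing down, gripper open.
Joint ranges: [-2.99, 2.99], [-0.89, 2.07], [0.3, 2.58], [-1.14, 4.28], [0, 2.63], [-3.12, 3.12]. Speed limits (rad/s): [2.57, 2.57, 3.01, 3.14, 3.14, 3.14].

INTERFACE

Orientations are given as a unit quaternion [w, x, y, z].
In Python, from bench import monitor, imaging, order, spotter, ctrl gives the robot as it stands.
- The arm moves only by the shell command python3 -m pendant 'ROWS'. ROWS is JSON, a list that holds one entry, the list of rows, each a list of 5 numbers: the shift along the world's x, y, z in mm, then the turn about the world's z in degrees, then the finger opening in mm, from 0 to 85.4. A call has 1 to 8 rows; each row shifts and turns the commanded pose from where the row before left it; what a row does not reach is not made up. A row lasts 1/8 s, in which the tool goes at most 62.5 mm and 10.7 degrees, less where a joint would pass 70% of its speed; a pose out of reach is approached as far as the arm can. A call with a gripper value outside its range is refused whole. The fingers move at their own pace and stop on an object; the grip force is fixed at half the most. Time passes only in rows, so rows that do not move let the fingers close. It gives the time, the measured TCP pose, the force and the opening at its end, in the units of the state.
- monitor.get_obs(): the state, without advancing time (a new reading comes with each control period).
- imaging.camera(name): name is "scene" or "top"; returns a dict with "img" (400x640x3 uint8, red, green, blue), "vfov" (degrees; the focal length in pixels is half the picture's height over the tangent of half this angle, whatever the lens; pixels are square), "cx", "cy" (the principal point, pixels), "distortion" ([k1, k2, p1, p2, k3] as OpenCV has them; the pictures are not rectified), "origin" and "orientation" of the camera in the world. Camera axes: x right, y down, z forward; pixel columns grow to the right and rows downward; lengths in m; the calibration is good to about 2 mm. A picture is of the moment at which its call begins. There is no depth.
- order.hand_in(): hands the job in, once; it reports no verdict.
Trained networks look in the newest picture that a camera, given by its name, has taken for a name from the list of things; names that differ only in an ending like _2 or _b are one class to them, and where a whole thing is asked for, a point or a joint stands for the part that bears it (a point fixed in the world has none). Each returns a list of dicts, best first, with "confidence" (0 to 1); they miss things now and then, are a little off and sometimes report something else, mostly with a low value. They report only what shows in the picture. A call takes as long as a camera call. They do not tell look-alikes from the thing itself.
- spotter.recognise(camera, thing): "at" ([x, y, z] in m, in the coordinates of the camera as it stood for that picture, good to about 4 mm: the middle of the surface that is visible of it).
- spotter.tip_of(camera, thing): "at" ([x, y, z] in m, in the coordinates of the camera as it stood for that picture, good to about 4 mm: a listed point, or the origin of a listed thing).
The state is a dict: "time_s": time; "q": joint angles; "dq": joint speeds; "joint_efforts": joint torques, N m; "eef_pos": TCP position; "eef_rot": TCP orientation; "wrist_force": force on the tool from outside, world axes, zero at the start; "torque": the same for the moment, N m; "opening": opening from 0.0 (shut) to 1.0 (fully open).
Only numpy, scipy, OpenCV 4.12 (cv2) and the standard library are available. Lean on these libraries where they do the work, as an engineer would, in place of code of your own. Each camera call takes 0.05 s, during which the arm holds its last target. There are 200 camera calls.

TASK

Push the round refill tub across the counter up to the wooden guide ledge while it is still on the end away from the dosing dock, then slide it along, staying against the ledge all the way, until it presses the dock's plunger fully home, and leave it standing there against the ledge. Do it gently so the tub is not chipped or tipped, push nothing but the tub (not the ledge, dock or plunger), and leave the other things on the counter where they are.

Things in the scene. Friction and masses are not known exactly. Their poses are not given: they have to be found in the camera images.
- ledge: Straight wooden guide ledge (the wall) fixed to the counter: 620 mm long, 18 mm thick, 55 mm high. Origin on the counter at the foot of its guiding face; x points out of the ledge's back, so the face is the plane x = 0 and the tub stands at negative x; y runs along it towards the dosing dock; z up. The face runs from y = -290 to +330 mm. The ledge carries dock and plunger.
- dock_low (a point): Fixed point on the ledge (x -50, y +150, z +40 mm in its frame): the nearest place where the plunger's tip can be. The dock (dark block 90 x 85 x 78 mm, plunger of 28 mm diameter sticking out 22 mm towards -y, axis 50 mm from the guiding face) is clamped anywhere from here to 40 mm further along +y. Its place is not measured: it has to be felt, or seen.
- plunger (a joint): Travel of the dock's plunger in metres: 0 = fully out (at the start), 0.014 = fully in, on its hard stop. It slides along the ledge's +y, resists with about 5 N all the way, then stops dead. No spring: it stays where it is left. Fully home means in by 11 mm or more. Counted from the dock, so it does not tell where the dock is.
- tub: Round refill tub to dock: squat white ceramic cylinder 100 mm in diameter with a flat steel lid, 82 mm high in all, 0.3 to 0.55 kg, too wide to grip. Origin at the centre of its underside; z up. It slides on the counter with about 1.5 to 4 N. Against the ledge its centre is 50 mm from the guiding face. The ceramic stands a push of up to 25 N; more chips it.
- tin: Bystander: open steel tin, 52 mm across, 60 mm high, on the near side of the tub's way. Origin under its centre.
- weight: Bystander: small brass weight with a neck, 48 mm across, 52 mm high, on the near side of the tub's way. Origin under its centre.
- detergent: Bystander: blue detergent bottle, 72 mm across, 200 mm high, behind the ledge. Origin under its centre.
- spraycan: Bystander: bare metal can, 56 mm across, 170 mm high, behind the ledge. Origin under its centre.
- mug: Bystander: blue mug, 80 mm across plus handle, 85 mm high, beyond the ledge's end far from the dock. Origin under its centre.
- brush: Bystander: hand brush lying on the counter at the robot's left. Origin under its middle.
- carton: Bystander: cardboard carton, 70 x 110 x 150 mm, at the robot's right. Origin under its centre.
Things that resemble listed ones, but are neither listed nor needed, are in the scene too. Several things look just like the tub: the one meant starts farthest from the robot's base.

How it is judged:
By the outcome, as a careful person would: the job done as asked, in the order asked, and still so for the second after the job is handed in, with the robot touching nothing.
It also fails if it takes over 72 s, if anything falls off the work surface, if the arm or the gripper's body presses on something with over 40 N, if the wrist force passes 120 N, or if a joint passes its speed limit or range.

## Working session

There is one attempt and no reset: what is moved stays moved. The work goes in short steps, Python scripts to look and compute and a shell command to move; the robot and the scene stay as the last step left them, time stands still between calls to the robot, and variables do not carry over. Pictures are saved under pics/ and viewed, about 8 in all and at most 12, crops included, and the job is handed in when it is done.

```bash
mkdir -p pics; cat > h.py <<'E'
import numpy as np, cv2
from scipy.spatial.transform import Rotation as R
from bench import monitor, imaging, order, spotter, ctrl
def cam(n):
    c=imaging.camera(n); f=200/np.tan(np.radians(c["vfov"])/2)
    c["K"]=np.array([[f,0,c["cx"]],[0,f,c["cy"]],[0,0,1]]); q=c["orientation"]
    c["R"]=R.from_quat([q[1],q[2],q[3],q[0]]).as_matrix(); c["o"]=np.array(c["origin"]); c["D"]=np.array(c["distortion"],float); return c
def world(c,p): return c["o"]+c["R"]@np.array(p)
def pix(c,P):
    P=(np.atleast_2d(P)-c["o"])@c["R"]
    return cv2.projectPoints(P,np.zeros(3),np.zeros(3),c["K"],c["D"])[0][:,0]
def ray(c,uv,z):
    u=cv2.undistortPoints(np.array(uv,float).reshape(-1,1,2),c["K"],c["D"])[:,0]
    d=np.c_[u,np.ones(len(u))]@c["R"].T
    return c["o"]+d*((z-c["o"][2])/d[:,2])[:,None]
def save(c,n): cv2.imwrite("pics/"+n,c["img"][:,:,::-1])
E
python3 - <<'E'
from h import *
np.set_printoptions(precision=3,suppress=True)
for n in("top","scene"):
    c=cam(n); save(c,n+"0.png"); print(n,c["o"],c["R"][:,2],c["vfov"])
    for t in("tub","ledge","dock_low","plunger","tin","weight","mug","detergent","spraycan","brush","carton"):
        for m in("tip_of",) if t!="plunger" else ("recognise",):
            try:
                for d in getattr(spotter,m)(n,t): print(t,m,world(c,d["at"]),round(d["confidence"],2))
            except Exception as e: print(t,m,e)
    for d in spotter.recognise(n,"tub"): print("tubR",world(c,d["at"]),d["confidence"])
print(monitor.get_obs())
E
```

```text
top [ 0.309 -0.026  1.288] [ 0.203  0.006 -0.979] 47.27379465379437
tub tip_of [ 0.294 -0.191  0.001] 0.94
tub tip_of [ 0.357 -0.036  0.003] 0.83
tub tip_of [ 0.473 -0.16  -0.002] 0.8
ledge tip_of [ 0.638 -0.006  0.006] 0.79
dock_low tip_of [0.618 0.155 0.041] 0.94
plunger recognise [0.616 0.178 0.052] 0.45
tin tip_of [0.455 0.048 0.002] 0.51
tin tip_of [ 0.468  0.168 -0.002] 0.2
weight tip_of [ 0.47   0.169 -0.002] 0.78
mug tip_of [ 0.538 -0.414  0.001] 0.59
detergent tip_of [0.797 0.069 0.001] 0.77
detergent tip_of [ 0.539 -0.413  0.001] 0.3
spraycan tip_of [ 0.769 -0.176 -0.005] 0.57
brush tip_of [0.338 0.389 0.004] 0.91
tubR [ 0.466 -0.158  0.083] 0.97
tubR [ 0.309 -0.191  0.084] 0.86
tubR [ 0.359 -0.038  0.084] 0.58
scene [1.155 0.324 0.843] [-0.593 -0.33  -0.735] 53.74143313066392
tub tip_of [ 0.473 -0.16   0.001] 0.9
tub tip_of [ 0.359 -0.04   0.001] 0.68
tub tip_of [ 0.294 -0.195  0.002] 0.61
tub tip_of [0.793 0.061 0.002] 0.22
ledge tip_of [ 0.636  0.001 -0.002] 0.89
dock_low tip_of [0.615 0.154 0.036] 0.72
dock_low tip_of [0.456 0.046 0.   ] 0.24
tin tip_of [ 0.46   0.051 -0.   ] 0.97
mug tip_of [ 0.535 -0.417  0.   ] 0.88
detergent tip_of [0.794 0.06  0.003] 0.56
spraycan tip_of [ 0.77  -0.178  0.   ] 0.62
spraycan tip_of [0.459 0.049 0.001] 0.55
brush tip_of [0.339 0.383 0.003] 0.87
carton tip_of [ 0.39  -0.457 -0.   ] 0.96
tubR [ 0.385 -0.029  0.072] 0.82
tubR [ 0.323 -0.183  0.072] 0.63
tubR [ 0.493 -0.145  0.074] 0.62
{'time_s': 1.3, 'q': array([-1.491,  0.181,  1.607,  0.   ,  1.354, -0.206]), 'dq': array([-0.   ,  0.001, -0.   , -0.001,  0.001,  0.001]), 'joint_efforts': array([ -0.   , -44.484, -35.168,  -0.   ,   0.001,   0.   ]), 'eef_pos': array([ 0.162, -0.552,  0.231]), 'eef_rot': array([-0.   ,  0.99 ,  0.142,  0.   ]), 'wrist_force': array([-0.047, -0.427, -0.01 ]), 'torque': array([-0.001, -0.009,  0.047]), 'opening': 1.0013026989485703}
```

View pics/top0.png

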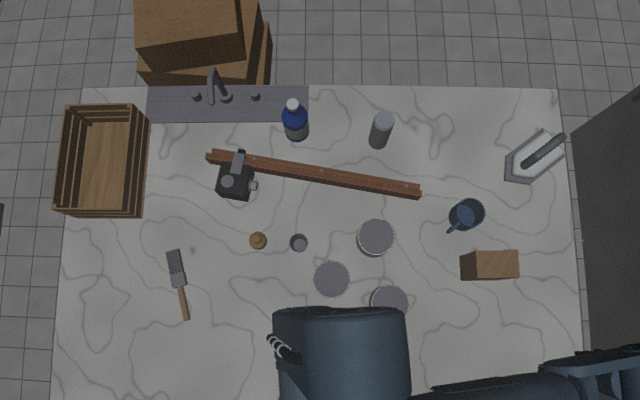

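View pics/scene0.png

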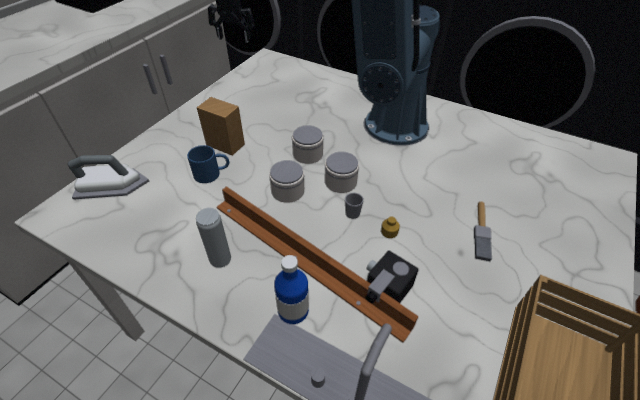

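```bash
cat >> h.py <<'E'
def ledge(o,th):
    X=np.array([np.cos(th),np.sin(th),0]);Y=np.array([-np.sin(th),np.cos(th),0]);o=np.array([*o,0.])
    return lambda x,y,z:o+x*X+y*Y+np.array([0,0,z])
E
python3 - <<'E'
from h import *
th=np.radians(-11); L=ledge((0.637,-0.002),th)
c=cam("top"); 
im=cv2.resize(c["img"][135:290,195:435,::-1],None,fx=3.3,fy=3.3,interpolation=cv2.INTER_CUBIC)
im=cv2.convertScaleAbs(im,alpha=1.8)
def dr(a,b,col):
    p=(pix(c,[a,b])+.5-[195,135])*3.3; cv2.line(im,*[tuple(int(v) for v in q) for q in p],col,1)
dr(L(0,-.29,0),L(0,.33,0),(0,255,0)); dr(L(0,-.29,.055),L(0,.33,.055),(255,255,0)); dr(L(.018,-.29,.055),L(.018,.33,.055),(255,0,255))
dr(L(0,-.29,0),L(0,-.29,.055),(0,255,0)); dr(L(0,.33,0),L(0,.33,.055),(0,255,0))
for t in(.15,.19): dr(L(-.064,t,.04),L(-.036,t,.04),(0,0,255))
cv2.imwrite("pics/z1.png",im)
E
```

```text
(no output)
```

View pics/z1.png

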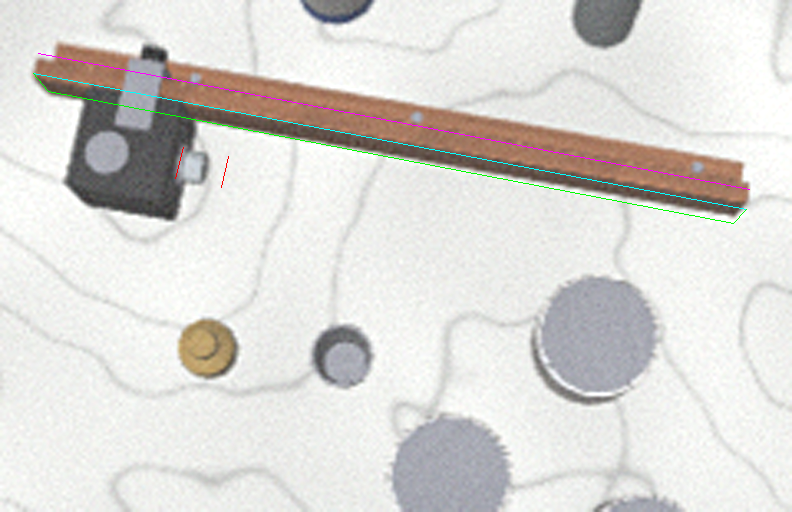

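```bash
python3 -m pendant '[[[29,51,0,-3.3,50],[29,51,0,-3.3,50],[29,51,0,-3.3,50],[29,51,0,-3.3,50],[29,51,0,-3.3,50],[29,51,0,-3.3,50],[29,51,0,-3.4,50],[29,49,0,-3.4,50]]]'
```

```text
time_s: 2.35
eef_pos: [0.3949, -0.144, 0.2318]
eef_rot: [0.0, 0.996, -0.09, 0.001]
wrist_force: [-0.3, -1.4, -0.4]
opening: 0.586
```

```bash
python3 -m pendant '[[[0,-1,-40,0,50],[0,0,-40,0,50],[0,0,-40,0,50],[0,0,-35,0,50],[0,0,-30,0,50],[0,0,-20,0,50],[0,0,0,0,50]]]'; python3 - <<'E'
from h import *
np.set_printoptions(precision=3,suppress=True)
L=ledge((.6405,-.002),np.radians(-10.4))
c=cam("scene"); 
for d in spotter.tip_of("scene","tub"): print(world(c,d["at"]),d["confidence"])
im=c["img"][:,:,::-1].copy()
def dr(a,b,col):
    p=pix(c,[a,b]); cv2.line(im,*[tuple(int(v) for v in q) for q in p],col,1)
dr(L(0,-.29,.055),L(0,.33,.055),(255,255,0)); dr(L(.018,-.29,.055),L(.018,.33,.055),(255,0,255))
for t in(.15,.168,.19): dr(L(-.064,t,.04),L(-.036,t,.04),(0,0,255))
cv2.imwrite("pics/s1.png",cv2.resize(im[110:350,190:450],None,fx=2.3,fy=2.3,interpolation=cv2.INTER_CUBIC))
E
```

```text
time_s: 3.22
eef_pos: [0.393, -0.1459, 0.0251]
eef_rot: [-0.001, 0.996, -0.089, -0.001]
wrist_force: [0.7, -0.1, 0.8]
opening: 0.589
[ 0.47  -0.157 -0.001] 0.93
[ 0.295 -0.194 -0.002] 0.69
[ 0.358 -0.039 -0.001] 0.66
```

View pics/s1.png

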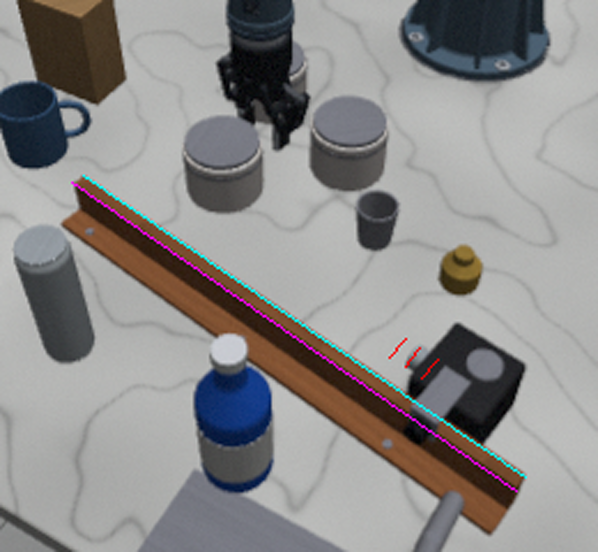

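```bash
python3 -m pendant '[[[4.9,-0.9,0,0,50],[4.9,-0.9,0,0,50],[3.9,-0.7,0,0,50],[3,-0.5,0,0,50],[3,-0.5,0,0,50],[3,-0.5,0,0,50],[3.9,-0.7,0,0,50],[3.9,-0.7,0,0,50]]]';python3 -m pendant '[[[4.9,-0.9,0,0,50],[4.9,-0.9,0,0,50],[4.9,-0.9,0,0,50],[4.9,-0.9,0,0,50],[4.9,-0.9,0,0,50],[4.9,-0.9,0,0,50],[4.9,-0.9,0,0,50],[4.9,-0.9,0,0,50]]]'
```

```text
time_s: 4.32
eef_pos: [0.4235, -0.1512, 0.0259]
eef_rot: [-0.001, 0.996, -0.089, -0.002]
wrist_force: [-5.2, 2.6, 4.7]
opening: 0.583
time_s: 5.32
eef_pos: [0.4642, -0.1593, 0.0263]
eef_rot: [-0.0, 0.996, -0.089, 0.0]
wrist_force: [-1.5, 0.5, -1.3]
opening: 0.584
```

```bash
python3 -m pendant '[[[3.9,-0.7,0,0,50],[3.9,-0.7,0,0,50],[3.9,-0.7,0,0,50],[3.9,-0.7,0,0,50],[2,-0.4,0,0,50],[0,0,0,0,50]]]'; python3 - <<'E'
from h import *
np.set_printoptions(precision=4,suppress=True)
L=ledge((.6405,-.002),np.radians(-10.4)); M=np.c_[L(1,0,0)-L(0,0,0),L(0,1,0)-L(0,0,0),[0,0,1]]
for n in("top","scene"):
  c=cam(n)
  for d in spotter.tip_of(n,"tub"): print(n,(world(c,d["at"])-L(0,0,0))@M,d["confidence"])
print((monitor.get_obs()["eef_pos"]-L(0,0,0))@M)
E
```

```text
time_s: 6.08
eef_pos: [0.4817, -0.1625, 0.0263]
eef_rot: [0.0, 0.996, -0.089, 0.0]
wrist_force: [-1.2, 0.6, -0.8]
opening: 0.589
top [-0.3053 -0.244  -0.0003] 0.9
top [-0.2726 -0.0836  0.0001] 0.5
scene [-0.3048 -0.2517 -0.0004] 0.82
scene [-0.0729 -0.1896 -0.0016] 0.67
scene [-0.2715 -0.092  -0.0022] 0.64
[-0.1272 -0.1866  0.0265]
```

```bash
python3 -m pendant '[[[3,-0.5,0,0,50],[3,-0.5,0,0,50],[3,-0.6,0,0,50],[3,-0.6,0,0,50],[2,-0.4,0,0,50],[2,-0.4,0,0,50],[1,-0.2,0,0,50],[0,0,0,0,50]]]';python3 -m pendant '[[[1,-0.2,0,0,50],[0.5,-0.1,0,0,50],[0,0,0,0,50]]]'
```

```text
time_s: 7.28
eef_pos: [0.4986, -0.1657, 0.0263]
eef_rot: [-0.0, 0.996, -0.089, 0.0]
wrist_force: [-5.0, 1.7, 2.7]
opening: 0.586
time_s: 7.65
eef_pos: [0.4999, -0.166, 0.0263]
eef_rot: [-0.0, 0.996, -0.089, -0.0]
wrist_force: [-5.2, 1.5, 3.8]
opening: 0.586
```

```bash
for i in 1; do python3 -m pendant '[[[1,-0.2,0,0,50],[0,0,0,0,50]]]';python3 -m pendant '[[[1,-0.2,0,0,50],[0,0,0,0,50]]]'; done
```

```text
time_s: 7.9
eef_pos: [0.501, -0.1662, 0.0263]
eef_rot: [0.0, 0.996, -0.089, 0.0]
wrist_force: [-4.8, 2.0, 2.3]
opening: 0.584
time_s: 8.15
eef_pos: [0.502, -0.1664, 0.0263]
eef_rot: [-0.0, 0.996, -0.089, 0.0]
wrist_force: [-4.2, 1.0, 2.6]
opening: 0.586
```

```bash
for i in 1; do python3 -m pendant '[[[1,-0.2,0,0,50],[0,0,0,0,50]]]';python3 -m pendant '[[[1,-0.2,0,0,50],[0,0,0,0,50]]]'; python3 -m pendant '[[[0.7,-0.1,0,0,50],[0,0,0,0,50]]]'; done
```

```text
time_s: 8.4
eef_pos: [0.5022, -0.1664, 0.0262]
eef_rot: [-0.0, 0.996, -0.089, -0.001]
wrist_force: [-8.3, 0.7, 5.7]
opening: 0.584
time_s: 8.65
eef_pos: [0.5022, -0.1664, 0.0261]
eef_rot: [-0.0, 0.996, -0.089, -0.002]
wrist_force: [-12.1, 1.2, 9.5]
opening: 0.587
time_s: 8.9
eef_pos: [0.5023, -0.1664, 0.0261]
eef_rot: [-0.0, 0.996, -0.089, -0.003]
wrist_force: [-14.4, 1.5, 12.8]
opening: 0.587
```

```bash
python3 -m pendant '[[[-3,0.5,0,0,50],[-6,1.1,0,0,50],[-15,2.8,0,0,50],[-15,2.8,0,0,50],[0,0,30,0,50],[0,0,40,0,50],[0,0,40,0,50],[0,0,0,0,0]]]';python3 -m pendant '[[[0,-14,0,10,0],[8,-14,0,10,0],[10,-14,0,10,0],[10,-14,0,10,0],[10,-14,0,10,0],[10,-15,0,10,0],[10,-15,0,10,0],[0,0,0,0,0]]]'; python3 - <<'E'
from h import *
np.set_printoptions(precision=4,suppress=True)
L=ledge((.6405,-.002),np.radians(-10.4)); M=np.c_[L(1,0,0)-L(0,0,0),L(0,1,0)-L(0,0,0),[0,0,1]]
for n in("top","scene"):
  c=cam(n);save(c,n+"2.png")
  for d in spotter.tip_of(n,"tub"): print(n,(world(c,d["at"])-L(0,0,0))@M,d["confidence"])
o=monitor.get_obs();print((o["eef_pos"]-L(0,0,0))@M,o["q"])
E
```

```text
time_s: 9.9
eef_pos: [0.4684, -0.1613, 0.14]
eef_rot: [0.002, 0.996, -0.089, 0.004]
wrist_force: [-1.0, 0.3, -0.3]
opening: 0.386
time_s: 10.9
eef_pos: [0.5236, -0.2603, 0.1351]
eef_rot: [-0.0, 0.868, 0.497, -0.0]
wrist_force: [-0.4, 0.3, -0.2]
opening: 0.003
top [-0.0053 -0.0013  0.0074] 0.71
top [-0.2735 -0.0853  0.0025] 0.63
top [-0.0493 -0.1875  0.0001] 0.58
top [-0.2018  0.1357 -0.0003] 0.18
scene [-0.2684 -0.087  -0.0025] 0.76
scene [-0.0537 -0.1873 -0.0011] 0.74
scene [-0.3051 -0.2521  0.0008] 0.66
[-0.0691 -0.2738  0.1357] [-0.6628  0.3016  1.6649  0.0002  1.1762 -0.1332]
```

View pics/scene2.png

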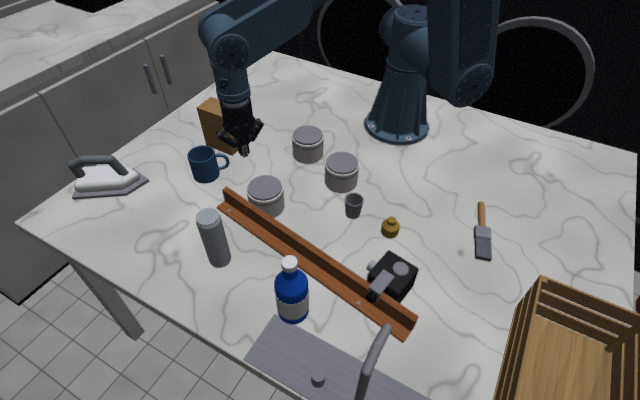

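```bash
python3 -m pendant '[[[0,0,-30,0,0],[0,0,-30,0,0],[0,0,-30,0,0],[0,0,-20,0,0],[0.9,4.9,0,0,0],[0.9,4.9,0,0,0],[0.9,4.9,0,0,0],[0.5,3,0,0,0]]]';python3 -m pendant '[[[0.5,3,0,0,0],[0.5,3,0,0,0],[0.5,3,0,0,0],[0.5,3,0,0,0],[0.5,3,0,0,0],[0.5,3,0,0,0],[0.5,3,0,0,0]]]'
```

```text
time_s: 12.1
eef_pos: [0.5275, -0.2419, 0.0273]
eef_rot: [0.001, 0.867, 0.498, 0.0]
wrist_force: [0.1, 0.3, -0.0]
opening: 0.003
time_s: 12.98
eef_pos: [0.5288, -0.2217, 0.0261]
eef_rot: [-0.0, 0.867, 0.498, -0.002]
wrist_force: [-10.0, -7.0, 3.3]
opening: 0.002
```

```bash
python3 -m pendant '[[[0.5,3,0,0,0],[0.5,3,0,0,0],[0.5,3,0,0,0]]]'; python3 - <<'E'
from h import *
np.set_printoptions(precision=4,suppress=True)
L=ledge((.6405,-.002),np.radians(-10.4)); M=np.c_[L(1,0,0)-L(0,0,0),L(0,1,0)-L(0,0,0),[0,0,1]]
for n in("top","scene"):
  c=cam(n)
  for d in spotter.tip_of(n,"tub"): print(n,(world(c,d["at"])-L(0,0,0))@M,d["confidence"])
o=monitor.get_obs();print((o["eef_pos"]-L(0,0,0))@M,o["wrist_force"]@M)
E
```

```text
time_s: 13.35
eef_pos: [0.5299, -0.2125, 0.0259]
eef_rot: [-0.001, 0.867, 0.499, -0.002]
wrist_force: [-12.2, -7.1, 3.4]
opening: -0.0
top [-0.0505 -0.1675  0.0015] 0.84
scene [-0.2715 -0.0856  0.0005] 0.89
scene [-0.3068 -0.2517  0.0004] 0.59
[-0.0688 -0.2261  0.0263] [-1.5354 -2.1661  0.0517]
```

```bash
python3 -m pendant '[[[-0.9,-4.9,0,0,0],[8.5,-1.6,0,10,0],[0,0,0,0,0],[0.5,2.5,0,0,0],[0.5,2.5,0,0,0],[0.5,2.5,0,0,0],[0.5,2.5,0,0,0],[0.5,2.5,0,0,0]]]';python3 -m pendant '[[[0.5,3,0,0,0],[0.5,3,0,0,0],[0.5,3,0,0,0],[0.6,3,0,0,0]]]'
```

```text
time_s: 14.55
eef_pos: [0.5411, -0.2064, 0.0263]
eef_rot: [-0.0, 0.82, 0.572, -0.001]
wrist_force: [-5.3, -4.0, 2.3]
opening: -0.002
time_s: 15.05
eef_pos: [0.5429, -0.1942, 0.0261]
eef_rot: [-0.0, 0.82, 0.572, -0.001]
wrist_force: [-4.0, -4.3, 1.4]
opening: -0.003
```

```bash
python3 -m pendant '[[[0.7,3.9,0,0,0],[0.7,3.9,0,0,0],[0.7,3.9,0,0,0],[0.8,3.9,0,0,0],[0.7,3.9,0,0,0],[0.7,3.9,0,0,0],[0.7,3.9,0,0,0],[0.8,3.9,0,0,0]]]';python3 -m pendant '[[[0.7,3.9,0,0,0],[0.7,3.9,0,0,0],[0.7,3.9,0,0,0],[0.8,3.9,0,0,0],[0.7,3.9,0,0,0],[0.7,3.9,0,0,0],[0.7,3.9,0,0,0],[0.8,3.9,0,0,0]]]'; python3 - <<'E'
from h import *
np.set_printoptions(precision=4,suppress=True)
L=ledge((.6405,-.002),np.radians(-10.4)); M=np.c_[L(1,0,0)-L(0,0,0),L(0,1,0)-L(0,0,0),[0,0,1]]
for n in("top","scene"):
  c=cam(n)
  for d in spotter.tip_of(n,"tub"): print(n,(world(c,d["at"])-L(0,0,0))@M,d["confidence"])
o=monitor.get_obs();print((o["eef_pos"]-L(0,0,0))@M,o["wrist_force"]@M)
E
```

```text
time_s: 16.05
eef_pos: [0.5488, -0.1628, 0.0261]
eef_rot: [-0.001, 0.82, 0.572, -0.001]
wrist_force: [-4.1, -5.0, 2.0]
opening: -0.0
time_s: 17.05
eef_pos: [0.5557, -0.1312, 0.0262]
eef_rot: [-0.0, 0.82, 0.572, 0.0]
wrist_force: [-3.6, -4.5, 1.0]
opening: -0.001
top [-0.3049 -0.2473 -0.0005] 0.89
top [-0.0521 -0.0818  0.0015] 0.55
scene [-0.0517 -0.0837  0.0009] 0.97
scene [-0.305  -0.2517  0.0018] 0.86
scene [-0.2702 -0.0889 -0.0008] 0.6
[-0.06   -0.1423  0.0262] [-0.5286 -1.7069 -0.479 ]
```

```bash
python3 -m pendant '[[[0.7,3.9,0,0,0],[0.7,3.9,0,0,0],[0.7,3.9,0,0,0],[0.8,3.9,0,0,0],[0.7,3.9,0,0,0],[0.7,3.9,0,0,0],[0.7,3.9,0,0,0],[0.8,3.9,0,0,0]]]';python3 -m pendant '[[[0.7,3.9,0,0,0],[0.7,3.9,0,0,0],[0.7,3.9,0,0,0],[0.8,3.9,0,0,0],[0.7,3.9,0,0,0],[0.7,3.9,0,0,0],[0.7,3.9,0,0,0],[0.8,3.9,0,0,0]]]';python3 -m pendant '[[[0.7,3.9,0,0,0],[0.7,3.9,0,0,0],[0.7,3.9,0,0,0],[0.8,3.9,0,0,0],[0.7,3.9,0,0,0],[0.7,3.9,0,0,0],[0.7,3.9,0,0,0],[0.8,3.9,0,0,0]]]'
```

```text
time_s: 18.25
eef_pos: [0.5611, -0.1004, 0.0263]
eef_rot: [-0.0, 0.82, 0.572, -0.0]
wrist_force: [-4.8, -5.4, 2.6]
opening: -0.003
time_s: 19.25
eef_pos: [0.5664, -0.0691, 0.0261]
eef_rot: [-0.0, 0.82, 0.572, -0.001]
wrist_force: [-8.4, -6.1, 1.4]
opening: 0.004
time_s: 20.25
eef_pos: [0.572, -0.0379, 0.026]
eef_rot: [-0.001, 0.82, 0.572, -0.001]
wrist_force: [-7.8, -6.8, 0.7]
opening: -0.0
```

```bash
python3 -m pendant '[[[0.7,3.9,0,0,0],[0.7,3.9,0,0,0],[0.7,3.9,0,0,0],[0.8,3.9,0,0,0],[0.7,3.9,0,0,0],[0.7,3.9,0,0,0],[0.7,3.9,0,0,0],[0.8,3.9,0,0,0]]]'; python3 - <<'E'
from h import *
np.set_printoptions(precision=4,suppress=True)
L=ledge((.6405,-.002),np.radians(-10.4)); M=np.c_[L(1,0,0)-L(0,0,0),L(0,1,0)-L(0,0,0),[0,0,1]]
for n in("top","scene"):
  c=cam(n); save(c,n+"3.png")
  for d in spotter.tip_of(n,"tub"): print(n,(world(c,d["at"])-L(0,0,0))@M,d["confidence"])
o=monitor.get_obs();print((o["eef_pos"]-L(0,0,0))@M,o["wrist_force"]@M)
cv2.imwrite("pics/s3.png",cv2.resize(c["img"][110:350,190:450,::-1],None,fx=2.3,fy=2.3,interpolation=cv2.INTER_CUBIC))
E
```

```text
time_s: 21.25
eef_pos: [0.5777, -0.0067, 0.026]
eef_rot: [-0.001, 0.82, 0.572, -0.001]
wrist_force: [-7.5, -6.5, 2.7]
opening: 0.0
top [-0.3053 -0.2468 -0.0013] 0.88
top [-0.052   0.0457  0.0049] 0.63
top [-0.2713 -0.0834  0.0012] 0.59
scene [-0.2686 -0.09   -0.0038] 0.85
scene [-0.0522  0.0441 -0.0011] 0.79
scene [-0.305  -0.2531 -0.0004] 0.47
[-0.0594 -0.0153  0.0264] [-0.5573 -1.5567 -0.8437]
```

View pics/s3.png

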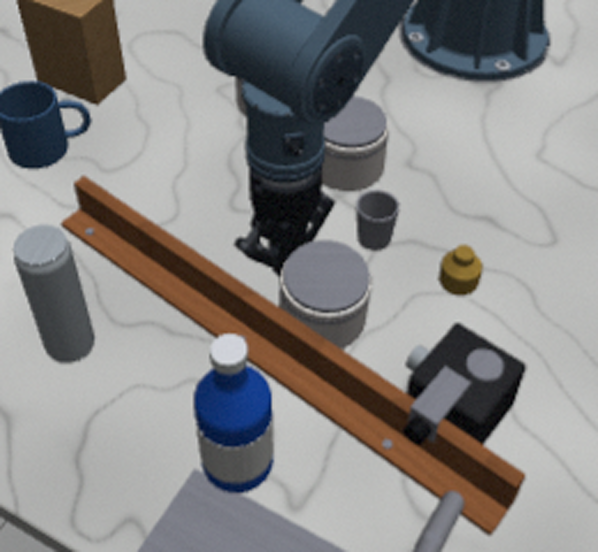

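```bash
python3 -m pendant '[[[0.7,3.9,0,0,0],[0.7,3.9,0,0,0],[0.7,3.9,0,0,0],[0.7,3.9,0,0,0],[0.7,3.9,0,0,0],[0.7,3.9,0,0,0],[0.7,3.9,0,0,0],[0.7,3.9,0,0,0]]]';python3 -m pendant '[[[0.7,3.9,0,0,0],[0.7,3.9,0,0,0],[0.6,3,0,0,0],[0.6,3,0,0,0],[0.4,2,0,0,0],[0.4,2,0,0,0],[0.4,2,0,0,0],[0.4,2,0,0,0]]]'
```

```text
time_s: 22.45
eef_pos: [0.5826, 0.0242, 0.0257]
eef_rot: [-0.001, 0.82, 0.572, -0.002]
wrist_force: [-8.1, -6.6, 1.8]
opening: -0.001
time_s: 23.45
eef_pos: [0.5883, 0.0463, 0.0262]
eef_rot: [-0.0, 0.82, 0.572, -0.0]
wrist_force: [-4.2, -4.1, -0.1]
opening: 0.006
```

```bash
python3 -m pendant '[[[0.4,2,0,0,0],[0.4,2,0,0,0],[0.4,2,0,0,0]]]';python3 -m pendant '[[[0.4,2,0,0,0],[0.4,2,0,0,0],[0.4,2,0,0,0]]]'
```

```text
time_s: 23.82
eef_pos: [0.5883, 0.052, 0.0258]
eef_rot: [-0.001, 0.82, 0.572, -0.002]
wrist_force: [-8.7, -7.0, 2.7]
opening: 0.004
time_s: 24.2
eef_pos: [0.5912, 0.0584, 0.0264]
eef_rot: [0.0, 0.82, 0.572, 0.0]
wrist_force: [-3.2, -3.6, -0.4]
opening: 0.004
```

```bash
for i in 1; do python3 -m pendant '[[[0.2,1.5,0,0,0],[0.3,1.5,0,0,0]]]';python3 -m pendant '[[[0.2,1.5,0,0,0],[0.3,1.5,0,0,0]]]';python3 -m pendant '[[[0.2,1.5,0,0,0],[0.3,1.5,0,0,0]]]';python3 -m pendant '[[[0.2,1.5,0,0,0],[0.3,1.5,0,0,0]]]'; done
```

```text
time_s: 24.45
eef_pos: [0.5914, 0.0613, 0.0263]
eef_rot: [-0.0, 0.82, 0.572, -0.0]
wrist_force: [-3.1, -7.4, 1.9]
opening: 0.002
time_s: 24.7
eef_pos: [0.5917, 0.063, 0.0263]
eef_rot: [0.001, 0.82, 0.572, -0.001]
wrist_force: [-5.7, -9.5, 1.4]
opening: -0.001
time_s: 24.95
eef_pos: [0.5922, 0.0659, 0.0263]
eef_rot: [0.0, 0.82, 0.572, -0.001]
wrist_force: [-5.1, -8.7, 0.9]
opening: 0.002
time_s: 25.2
eef_pos: [0.5927, 0.0689, 0.0263]
eef_rot: [0.0, 0.82, 0.572, -0.001]
wrist_force: [-4.4, -10.2, 2.5]
opening: 0.002
```

```bash
for i in 1; do python3 -m pendant '[[[0.2,1.5,0,0,0],[0.3,1.5,0,0,0]]]';python3 -m pendant '[[[0.2,1,0,0,0],[0.2,1,0,0,0]]]';python3 -m pendant '[[[0.1,0.8,0,0,0],[0.1,0.8,0,0,0]]]'; done
```

```text
time_s: 25.45
eef_pos: [0.5933, 0.0719, 0.0263]
eef_rot: [0.001, 0.82, 0.572, -0.001]
wrist_force: [-4.1, -7.5, 0.4]
opening: -0.003
time_s: 25.7
eef_pos: [0.5936, 0.074, 0.0263]
eef_rot: [0.0, 0.82, 0.572, -0.001]
wrist_force: [-4.4, -9.7, 1.0]
opening: 0.002
time_s: 25.95
eef_pos: [0.5939, 0.0753, 0.0263]
eef_rot: [0.001, 0.82, 0.572, -0.001]
wrist_force: [-4.6, -13.1, 1.8]
opening: 0.001
```

```bash
for i in 1; do python3 -m pendant '[[[0.1,0.6,0,0,0],[0,0,0,0,0]]]'; python3 -m pendant '[[[0.1,0.6,0,0,0],[0,0,0,0,0]]]';  done;  python3 - <<'E'
from h import *
np.set_printoptions(precision=4,suppress=True)
L=ledge((.6405,-.002),np.radians(-10.4)); M=np.c_[L(1,0,0)-L(0,0,0),L(0,1,0)-L(0,0,0),[0,0,1]]
for n in("top","scene"):
  c=cam(n)
  for d in spotter.tip_of(n,"tub"): print(n,(world(c,d["at"])-L(0,0,0))@M,d["confidence"])
o=monitor.get_obs();print((o["eef_pos"]-L(0,0,0))@M,o["wrist_force"]@M)
E
```

```text
time_s: 26.2
eef_pos: [0.5939, 0.0753, 0.0263]
eef_rot: [0.001, 0.82, 0.572, -0.001]
wrist_force: [-4.9, -12.6, 2.6]
opening: -0.005
time_s: 26.45
eef_pos: [0.5939, 0.0754, 0.0263]
eef_rot: [0.001, 0.82, 0.572, -0.002]
wrist_force: [-5.0, -16.0, 2.9]
opening: -0.002
top [-0.3048 -0.2509 -0.0016] 0.71
top [-0.2702 -0.0853  0.0013] 0.58
top [-0.0537  0.1273  0.0019] 0.43
scene [-0.3042 -0.2542  0.0008] 0.79
scene [-0.0533  0.1261  0.0019] 0.63
[-0.0599  0.0677  0.0263] [ -3.6747 -15.4283   2.9653]
```

```bash
python3 -m pendant '[[[-0.2,-2,0,0,0],[-0.5,-3,0,0,0],[-2,-10,0,0,0],[-3,-15,0,0,0],[-3,-15,0,0,0],[0,0,40,0,0],[0,0,50,0,0],[0,0,40,0,0]]]';python3 -m pendant '[[[-25,-40,20,0,0],[-25,-40,20,0,0],[-25,-40,0,0,0],[-25,-40,0,0,0],[0,0,0,0,0]]]';  python3 - <<'E'
from h import *
np.set_printoptions(precision=4,suppress=True)
L=ledge((.6405,-.002),np.radians(-10.4)); M=np.c_[L(1,0,0)-L(0,0,0),L(0,1,0)-L(0,0,0),[0,0,1]]
im=[]
for n in("top","scene"):
  c=cam(n)
  for d in spotter.tip_of(n,"tub"): print(n,(world(c,d["at"])-L(0,0,0))@M,d["confidence"])
  for t in("tin","weight","mug"):
    print(t,[(world(c,d["at"]).round(3),round(d["confidence"],2)) for d in spotter.tip_of(n,t)[:1]])
  a=c["img"][135:255,195:355,::-1] if n=="top" else c["img"][190:310,300:460,::-1]
  im.append(cv2.resize(a,None,fx=4,fy=2.5*4/2.5,interpolation=cv2.INTER_CUBIC))
cv2.imwrite("pics/f.png",cv2.resize(np.vstack(im),None,fx=.62,fy=.62))
E
```

```text
time_s: 27.65
eef_pos: [0.5859, 0.032, 0.1584]
eef_rot: [0.0, 0.821, 0.572, 0.001]
wrist_force: [-0.3, -0.4, -0.4]
opening: 0.001
time_s: 28.28
eef_pos: [0.4841, -0.1299, 0.1965]
eef_rot: [0.0, 0.822, 0.57, -0.0]
wrist_force: [-0.2, 0.6, -0.3]
opening: -0.001
top [-0.3053 -0.2475 -0.0013] 0.83
top [-0.0522  0.1264  0.0023] 0.72
top [0.142  0.0959 0.0018] 0.34
tin [(array([0.457, 0.052, 0.001]), 0.72)]
weight [(array([0.47 , 0.169, 0.001]), 0.64)]
mug [(array([ 0.54 , -0.412,  0.001]), 0.62)]
scene [-0.0533  0.1263  0.0009] 0.74
scene [-0.308  -0.2516  0.0013] 0.58
tin [(array([ 0.458,  0.052, -0.001]), 0.92)]
weight [(array([ 0.467,  0.171, -0.002]), 0.82)]
mug [(array([ 0.536, -0.419,  0.001]), 0.81)]
```

View pics/f.png

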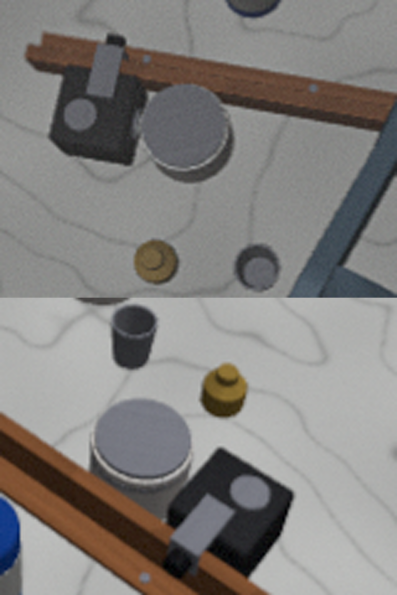

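```bash
python3 -c "
from bench import order
print(order.hand_in())"
```

```text
the job is handed in; nothing more can be done
None
```

I pushed the farthest of the three tubs square up to the ledge at its far end. I then slid it about 310 mm along the ledge until the dock's plunger hit its hard stop, and backed the arm off clear of everything. I handed the job in at about 28 s.

- **Plunger:** resistance rose about 14 mm before the end. The tool then stopped dead, with the push force climbing to about 16–17 N, below the 25 N limit. Peaks between readings were not measured.
- **Tub position:** both cameras put it about 52–53 mm from the guiding face, where 50 mm means touching, and 126 mm along it. I put the 2–3 mm difference down to camera and ledge-fit error, so the final contact with the ledge is not confirmed any closer than that. The contact was clearly felt when the tub was first pushed up to the ledge.
- **Dock:** before I pushed, the pictures put the plunger tip at about 168 mm along the ledge. From that, a fully home tub should stand at about 132 mm, but the cameras measured 126 mm. The two estimates disagree by about 6 mm; I relied on the hard stop.
- **Other things:** the tin, weight and mug read the same as at the start, within the error of measurement. I did not re-measure the rest at the end, but the arm pushed against nothing except the tub.

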